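# Unclip the culture tube and start the roller mixer

## Robot

A 6-joint arm with a two-finger parallel gripper is mounted at the origin on the work surface. World frame = base frame: x ahead of the robot, y to its left, z up, the work surface at z = 0. Lengths are in mm, angles in rad, forces in N, time in s.
With the tool pointing down it reaches from about 275 to 750 mm from the base axis. Payload 10.2 kg.
Tool frame: the origin (TCP) lies at the very end of the fingers, on their centre line; the grasp point (between the pads) lies 19 mm behind it; z points along the fingers, y is the line along which they close (so a half turn about z gives the same grasp; the last joint's range is limited). The gripper opens to 85 mm and grips with 20 to 120 N. Pads are 22 mm wide; open, the fingers measure 114 mm over their backs; the gripper's body (76 mm by 85 mm) begins 54 mm behind the grasp point. The pads swing forward as they close: fully open they stand 13 mm farther back than shut.
Start: joints at [0.923, 0.313, 1.498, -0, 1.331, -0.223], TCP at [216.386, 478.339, 231.294] pointing down, gripper open.
Joint ranges: [-2.94, 2.94], [-0.97, 2.17], [0.19, 2.56], [-1.23, 4.37], [0.02, 3.11], [-2.88, 2.88]. Speed limits (rad/s): [2.39, 2.39, 3.01, 3.14, 3.14, 3.14].

## Interface

Orientations are given as a unit quaternion [w, x, y, z].
In Python, from rig import ctrl, optics gives the robot as it stands. The module is installed in compiled form; this text tells all that it offers.
- The arm moves only by the shell command python3 -m handwheel 'ROWS' [FORCE]. ROWS is JSON, a list that holds one entry, the list of rows, each a list of 5 numbers: the gripper command: -1 is fully open, 1 is shut, values between are in proportion, then the shift along the world's x, y, z in units of 50 mm (1.0 is 50 mm), then the turn about the world's z in units of 8 degrees (1.0 is 8 degrees). In form: [[[gripper, tx, ty, tz, twist], ...]]. A call has 1 to 10 rows; each row shifts and turns the commanded pose from where the row before left it; what a row does not reach is not made up. A row lasts 1/10 s, in which the tool goes at most 50 mm and 8.59 degrees, less where a joint would pass 70% of its speed; a pose out of reach is approached as far as the arm can. A call is refused whole if a number of a shift passes 1 or a number of a turn 1, either way. A call with a gripper value outside its range is refused whole. The fingers move at their own pace and stop on an object; FORCE is the grip in N (left out, the last holds). Time passes only in rows, so rows that do not move let the fingers close. It gives the time, the measured TCP pose, the force, the opening and the grip force at its end, in the units of the state.
- ctrl.sense(): the state, without advancing time (a new reading comes with each control period).
- optics.capture(name): name is "side" or "top" or "wrist"; returns a dict with "img" (400x640x3 uint8, blue, green, red), "K" (3x3 intrinsics, pixels), "R" (3x3) and "t" (3): a world point X has camera coordinates R X + t. Camera axes: x right, y down, z forward; pixel columns grow to the right and rows downward; lengths in mm; the calibration is good to about 2 mm. A picture is of the moment at which its call begins. There is no depth.
- ctrl.finish_job(): hands the job in; it is judged then, once.
The state is a dict: "time_s": time; "joints": joint angles; "dq": joint speeds; "tau": joint torques, N m; "eef_pos": TCP position; "ee_rot": TCP orientation; "force": force on the tool from outside, world axes, zero at the start; "wrist_torque": the same for the moment, N m; "grip_width": opening from 0.0 (shut) to 1.0 (fully open); "grip_force": force on a finger pad.
Only numpy, scipy, OpenCV 4.12 (cv2) and the standard library are available. Lean on these libraries where they do the work, as an engineer would, in place of code of your own. Each camera call takes 0.05 s, during which the arm holds its last target. There are 200 camera calls.

## Task

Pull the capped culture tube sideways out of the open mouths of its two spring clips, then lay it in the valley between the two rollers of the mixer and, once it lies there, throw the mixer's switch lever fully over to on. Do not let the tube fall onto the bench, and leave the flask, jar, Petri dishes and marker pen around where they are.

Things in the scene. Friction and masses are not known exactly. Their poses are not given: they have to be found in the camera images.
- tube_center (a point): Centre of the loose capped culture tube: white plastic cylinder 25 mm across, 166 mm long with its grey ribbed screw cap (the last 22 mm, 26 mm across); 40 to 85 g. The point is on the axis, 84 mm from the cap's end, 82 mm from the round end. Its y axis runs along the tube to the cap. At the start level in the clips, 34 mm above the bench, its y along the rack's y, up to 10 mm off its middle.
- clip_rack: Fixed dark steel clip rack. Origin on the bench below the clipped tube's axis, half-way between the clips; the clips' mouths open to its -x side, y runs along the tube, z up. Base plate 8 mm thick, x = -75 to +45, y = -100 to +100 mm. Between the clips (y = -40 to +40 mm) only this plate lies behind, below or before the tube: fingertips can go down behind the tube there and hook it out to -x.
- clip_axis (a point): On the rack, midway between its two steel C clips on their axis, 34 mm up; axes as the rack's. Clips at y = -48, +48 mm, 14 mm wide, x = -18 to +16, 18 to 50 mm up; posts behind to x = 28.5 mm, 48 mm high. Pulled to -x the tube resists with 8 to 15 N, snaps out after 6 to 10 mm, is clear at x = -30 mm. Pulled at one point it may swing, one end first; two fingertips side by side pull it straight.
- tray_rest (a point): On the rack: centre of the freed tube if it has rolled to the stops, x = -47 mm, 20.5 mm above the bench; axes as the rack's. Freed, the tube drops 13 mm onto the base plate and may lie anywhere from just before the clips to here. The two stops: x = -67.5 to -59.5, y = 58 to 94 mm on both sides, 24 mm high; between them it is open, so the tube can be grasped by its middle from above.
- mixer: Fixed white roller mixer. Origin on the bench below the middle of its rollers; y along the rollers, z up. Housing 130 mm (x) by 224 mm (y), 35 mm high. End cheeks at y = -104 and +104 mm, 8 mm thick, 75 mm high, 200 mm free between them. At its -y end a pod 30 mm high (y = -111 to -181, x = -50 to +50 mm) carries the switch.
- seat (a point): On the mixer: where the tube's centre is when it lies properly in the valley between the rollers, 72 mm above the bench, half-way along; axes as the mixer's. The tube may lie either way round. Rollers at x = -16 and +16 mm, axes 55 mm above the bench, turning freely: rubber sleeves 22 mm across at 44 to 96 mm either side of the middle, bare core 12 mm across between them.
- switch (a joint): The mixer's switch lever: 0 rad is off (ball leaning to the mixer's -x), 1.0 rad is fully on (leaning to the mixer's +x). It stays where it is left and moves with about 1 to 2 N at the ball. It may start slightly off 0 (up to 0.12).
- switch_tip (a point): Centre of the 26 mm black ball on the end of the switch lever. The lever pivots about the mixer's y axis at mixer x = 0, y = -150 mm, 52 mm above the bench; the ball is 60 mm from the pivot, about 105 mm above the bench at both ends of its swing. Block under it 70 by 50 mm, top 55 mm above the bench.
- flask_a: Conical glass flask with foil cap, 84 mm across, 140 mm high, beyond the rack and mixer; origin under its base. Bystander.
- foil_jar: Glass jar with foil cover, 78 mm across, 85 mm high; origin under its base. Bystander.
- petri_stack: Stack of three Petri dishes, 92 mm across, 45 mm high; origin under its base. Bystander.
- marker: Marker pen lying on the bench on the robot's left, 130 mm long along its x, 14 mm thick; origin at its underside near its middle. Bystander.
Not all that is in view belongs to the job. What is shaped like the part that bears tube_center but brown or turquoise is not meant.

How it is judged (in metres and radians):
On the way, in this order (a step that is already met when the one before it is completed fails the run):
1. the tube has come out of both clips through their mouths and is in front of them, low over the rack and still roughly in line with it (x of tube_center in the frame of clip_rack between -0.1 and -0.022 m and z of tube_center in the frame of clip_rack below 0.07 m and y of tube_center in the frame of clip_rack between -0.045 and 0.045 m and angle between the y axis of tube_center and the y axis of clip_rack, either way round below 0.4 rad), for 0.1 s.
2. the tube lies between the two rollers of the mixer, let go (x of tube_center in the frame of seat between -0.006 and 0.006 m and y of tube_center in the frame of seat between -0.03 and 0.03 m and z of tube_center in the frame of seat between -0.005 and 0.005 m and angle between the y axis of tube_center and the y axis of seat, either way round below 0.08 rad and contact force between the fingers and tube below 0.05 N), for 0.2 s.
3. the switch lever has been thrown fully over to on (value of joint switch above 0.85 rad), for 0.2 s.
At the end, for the whole second after the job is handed in: The tube lies at rest in the valley between the two rollers, its centre within 6 mm across, 30 mm along and 5 mm in height of the seat point and its axis within 0.08 rad of the rollers; the switch lever stands at 0.85 rad or more (fully on) (x of tube_center in the frame of seat between -0.006 and 0.006 m and y of tube_center in the frame of seat between -0.03 and 0.03 m and z of tube_center in the frame of seat between -0.005 and 0.005 m and angle between the y axis of tube_center and the y axis of seat, either way round below 0.08 rad and linear speed of tube below 0.03 m/s and value of joint switch above 0.85 rad); the robot touches nothing.
It fails at once if the tube falls onto the bench (height (world z) of tube_center below 0.0165 m).
It fails at once if the flask, foil jar, Petri dishes or marker is moved by more than 30 mm (distance of any of flask_a, foil_jar, petri_stack, marker from where it was at the start of the episode above 0.03 m).
It also fails if it takes over 64 s, if anything falls off the work surface, if the arm or the gripper's body presses on something with over 40 N, if the wrist force passes 120 N, or if a joint passes its speed limit or range.

## Working session

There is one attempt and no reset: what is moved stays moved. The work goes in short steps, Python scripts to look and compute and a shell command to move; the robot and the scene stay as the last step left them, time stands still between calls to the robot, and variables do not carry over. Pictures are saved under pics/ and viewed, at most 10 in all, crops included, and the job is handed in when it is done.

```bash
mkdir -p pics
cat > h.py <<'E'
import numpy as np, cv2, json
from rig import ctrl, optics
def snap(n,f):
    c=optics.capture(n); cv2.imwrite('pics/'+f+'.png',c['img'])
    np.savez('pics/'+f+'.npz',K=c['K'],R=c['R'],t=c['t']); return c
def ray(f,u,v,z):
    c=np.load('pics/'+f+'.npz'); d=c['R'].T@np.linalg.inv(c['K'])@np.array([u,v,1.]); o=-c['R'].T@c['t'].reshape(3)
    return o+d*(z-o[2])/d[2]
def proj(f,X):
    c=np.load('pics/'+f+'.npz'); p=c['K']@(c['R']@np.array(X,float)+c['t'].reshape(3)); return p[:2]/p[2]
E
python3 - <<'E'
from h import *
for n in ['top','side']: 
    c=snap(n,n+'0'); print(n,(-c['R'].T@np.array(c['t']).reshape(3)).round(),c['K'][0,0])
    cv2.imwrite(f'pics/{n}0b.png',cv2.resize(c['img'],(800,500),interpolation=cv2.INTER_CUBIC))
print(ctrl.sense())
E
```

```text
top [ 416.   19. 1131.] 364.96700168575234
side [-136. -983.  840.] 382.21293601658834
{'time_s': 0.1, 'joints': array([ 9.22597406e-01,  3.13395676e-01,  1.49835887e+00, -7.80183089e-06,
        1.33100393e+00, -2.23407936e-01]), 'dq': array([-1.98454975e-03,  8.84403058e-05, -2.54213922e-03, -6.20630387e-04,
        2.63230540e-03, -6.63856913e-04]), 'tau': array([ 1.51951899e-03, -4.12902546e+01, -2.60144198e+01, -2.92871582e-04,
        3.04243003e-03,  1.22494254e-05]), 'eef_pos': array([216.24250621, 478.14471426, 230.79231303]), 'ee_rot': array([-2.42636352e-04,  2.10801222e-01,  9.77528775e-01, -5.30029790e-04]), 'force': array([-0.63920878, -0.2590147 , -0.50198967]), 'wrist_torque': array([-0.00979011,  0.0291387 , -0.03341468]), 'grip_force': 0.0, 'grip_width': 0.999003787588047}
```

View pics/top0b.png

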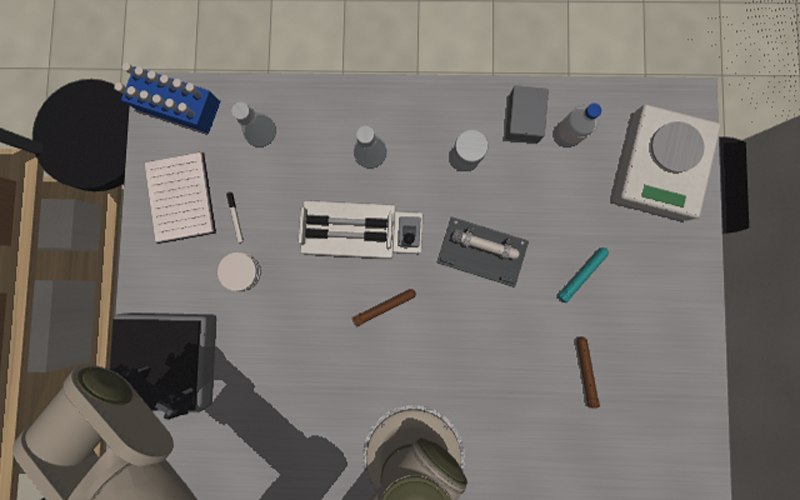

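View pics/side0b.png

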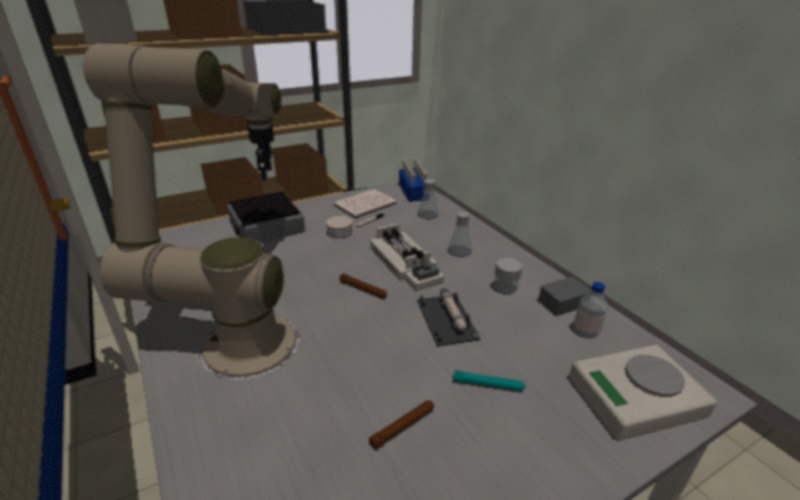

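The top view shows the rack near (483,250), the mixer near (350,230) with its pod on the right, and the tube lying on the rack's far side. The lever ball is near (408,237). Next I'll enlarge this area.

Run:
```python
from h import *
i=cv2.imread('pics/top0.png')[150:240,230:430]
cv2.imwrite('pics/c1.png',cv2.resize(i,(800,360),interpolation=cv2.INTER_CUBIC))
```

```text
(no output)
```

View pics/c1.png

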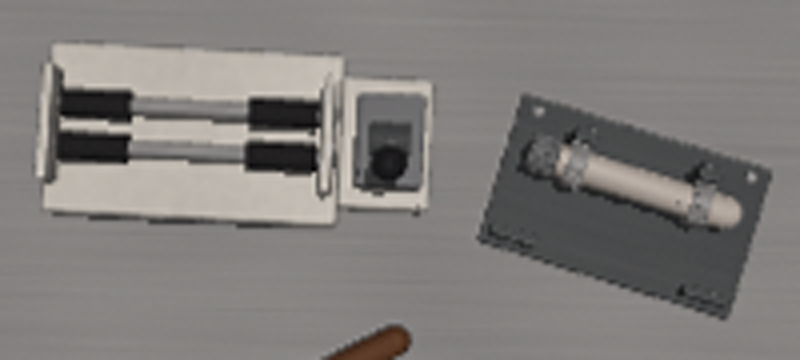

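The crop shows the rack plate corners at (522,95), (772,173), (728,318) and (479,240). The cap end of the tube is at (527,150) and the round end at (742,216). The mixer housing corners are at (53,43), (343,57), (336,224) and (44,210), and the ball is at (389,160).

Run:
```python
from h import *
from scipy.optimize import least_squares
def px(p): return np.array([230+(p[0]+.5)/4-.5,150+(p[1]+.5)/4-.5])
def fit(model,pts,x0):
    P=[px(p) for p in pts]
    def W(q,m):
        c,s=np.cos(q[2]),np.sin(q[2]); return [q[0]+c*m[0]-s*m[1],q[1]+s*m[0]+c*m[1],m[2]]
    r=least_squares(lambda q:np.concatenate([proj('top0',W(q,m))-p for m,p in zip(model,P)]),x0)
    print(r.x.round(3),r.fun.reshape(-1,2).round(1).tolist()); return r.x,W
q,W=fit([(45,100,8),(45,-100,8),(-75,-100,8),(-75,100,8)],[(522,95),(772,173),(728,318),(479,240)],[500,-200,-.3])
print('clip axis',W(q,(0,0,34)))
a=ray('top0',*px((527,150)),34);b=ray('top0',*px((742,216)),34);print('tube ends',a,b,(a+b)/2,np.hypot(*(a-b)[:2]),np.arctan2(*(a-b)[[0,1]]))
m,W=fit([(65,112,35),(65,-112,35),(-65,-112,35),(-65,112,35)],[(53,43),(343,57),(336,224),(44,210)],[500,100,0])
print('seat',W(m,(0,0,72)),'ball',ray('top0',*px((389,160)),105),W(m,(-28,-150,105)),W(m,(28,-150,105)))
# roller mid via sleeves
for p in [(95,103),(285,113),(93,147),(282,156)]: print(ray('top0',*px(p),60))
```

```text
[ 5.12188e+02 -1.67248e+02 -2.86000e-01] [[0.3, -0.3], [0.1, -0.6], [0.0, 0.5], [-0.4, 0.4]]
clip axis [np.float64(512.1876921889619), np.float64(-167.2479921685651), 34]
tube ends [536.88231172 -85.04759545  34.        ] [ 490.10819108 -246.25502038   34.        ] [ 513.4952514  -165.65130791   34.        ] 167.85604610439722 0.2823945573376134
[ 5.45085e+02  1.67056e+02 -2.70000e-02] [[-0.2, -0.3], [0.6, -0.6], [0.3, 0.4], [-0.7, 0.4]]
seat [np.float64(545.0847874530123), np.float64(167.05554225204398), 72] ball [520.22015998  18.83335046 105.        ] [np.float64(512.9884588178192), np.float64(17.87838016567875), 105] [np.float64(568.9674660685256), np.float64(16.345165495338534), 105]
[563.28349194 237.74321982  60.        ]
[558.3023389   96.38111019  60.        ]
[530.42936614 238.09861042  60.        ]
[526.29243043  97.82483158  60.        ]
```

```bash
python3 -m handwheel '[[[0.05,0.4,-0.8,0,1],[0.05,0.4,-0.8,0,0],[0.05,0.4,-0.8,0,0],[0.05,0.4,-0.8,0,0],[0.05,0.4,-0.8,0,0],[0.05,0.4,-0.8,0,0],[0.05,0.4,-0.8,0,0],[0.05,0.4,-0.8,0,0],[0.05,0.4,-0.8,0,0],[0.05,0.4,-0.8,0,0]]]' 40; python3 -m handwheel '[[[0.05,0.4,-0.8,0,0],[0.05,0.4,-0.8,0,0],[0.05,0.4,-0.8,0,0],[0.05,0.4,-0.8,0,0],[0.05,0.4,-0.8,0,0],[0.05,0.4,-0.8,0,0],[0.05,0.1,-0.2,0,0],[0.05,0,0,0,0],[0.05,0,0,0,0]]]'
python3 -c "
from h import *
print(ctrl.sense()['joints'])"
```

```text
time_s: 1.1
eef_pos: [416.6, 76.8, 231.2]
ee_rot: [-0.0, 0.143, 0.99, 0.0]
force: [0.8, -0.1, -0.2]
grip_width: 0.475
grip_force: 0.0
time_s: 2.0
eef_pos: [540.9, -170.3, 231.1]
ee_rot: [-0.0, 0.142, 0.99, 0.0]
force: [0.0, -0.7, 0.2]
grip_width: 0.479
grip_force: 0.0
[-5.11788671e-01  4.06792000e-01  1.36613767e+00  2.36553964e-04
  1.36965454e+00 -1.79683242e+00]
```

```bash
python3 -m handwheel '[[[0.05,0,-0.1,-0.6,0],[0.05,0,0,-0.8,0],[0.05,0,0,-0.8,0],[0.05,0,0,-0.2,0],[0.05,0,0,0,0],[0.05,0,0,0,0]]]'
python3 -c "
from h import *
snap('wrist','w1')"
```

```text
time_s: 2.6
eef_pos: [542.1, -176.3, 113.5]
ee_rot: [0.001, 0.142, 0.99, -0.001]
force: [-0.6, 0.1, -0.1]
grip_width: 0.472
grip_force: 0.0
```

View pics/w1.png

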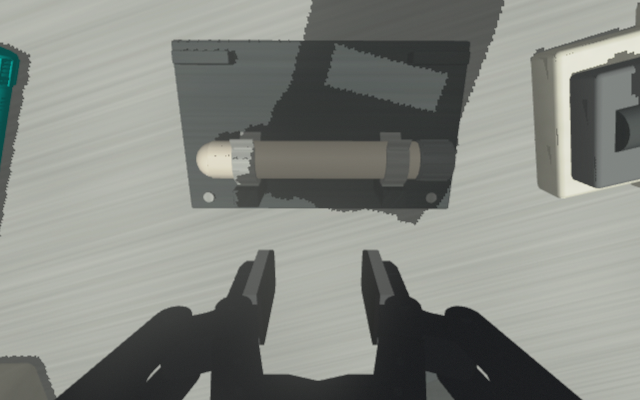

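The wrist view shows the tube axis at row 159 with its ends at columns 197 and 455. The clips are at columns 242 and 395, and the fingertips are centred at column 318.

Run:
```python
from h import *
ex=np.array([np.cos(.286),-np.sin(.286)]);ey=np.array([np.sin(.286),np.cos(.286)]);o=np.array([512.2,-167.2])
for n,p,z in [('round',(197,160),34),('cap',(455,160),34),('clipL',(242,159),50),('clipR',(395,159),50),('bl',(192,208),8),('br',(466,208),8),('tl',(172,41),8),('tr',(470,41),8)]:
    w=ray('w1',*p,z)[:2]; print(n,w.round(1),((w-o)@ex).round(1),((w-o)@ey).round(1))
print(proj('w1',[542.1,-176.3,113.5]))
```

```text
round [ 490.  -244.2] 0.4 -80.1
cap [538.  -80.2] 0.2 90.7
clipL [ 495.3 -210.9] -3.9 -46.7
clipR [ 521.7 -120.7] -4.0 47.3
bl [ 527.2 -273.4] 44.4 -97.7
br [587.  -69.5] 44.2 114.8
tl [ 413.7 -239.2] -74.2 -96.9
tr [469.3 -49.6] -74.3 100.8
[317.37837057 262.18523248]
```

```bash
python3 -m handwheel '[[[0.05,0,0,-0.6,0],[0.05,0,0,-0.6,0],[0.05,0,0,-0.4,0],[0.05,0,0,-0.2,0],[0.05,0,0,-0.14,0],[0.05,0,0,0,0],[0.05,0,0,0,0]]]'
```

```text
time_s: 3.35
eef_pos: [541.9, -176.7, 15.4]
ee_rot: [0.001, 0.143, 0.99, -0.0]
force: [0.7, 0.1, -0.5]
grip_width: 0.47
grip_force: 0.0
```

```bash
python3 -m handwheel '[[[0.05,-0.08,0.024,0,0],[0.05,-0.08,0.024,0,0],[0.05,-0.06,0.018,0,0],[0.05,-0.04,0.012,0,0],[0.05,-0.04,0.012,0,0],[0.05,-0.04,0.012,0,0]]]'; python3 -m handwheel '[[[0.05,-0.04,0.012,0,0],[0.05,-0.04,0.012,0,0],[0.05,-0.04,0.012,0,0],[0.05,-0.04,0.012,0,0],[0.05,-0.04,0.012,0,0],[0.05,-0.04,0.012,0,0],[0.05,-0.04,0.012,0,0],[0.05,0,0,0,0]]]'
```

```text
time_s: 3.95
eef_pos: [526.2, -172.3, 15.7]
ee_rot: [0.003, 0.143, 0.99, -0.001]
force: [6.5, -1.6, 0.2]
grip_width: 0.474
grip_force: 3.4
time_s: 4.75
eef_pos: [510.0, -166.9, 14.3]
ee_rot: [-0.0, 0.143, 0.99, 0.0]
force: [-0.4, 0.8, 0.5]
grip_width: 0.475
grip_force: 0.0
```

```bash
python3 -m handwheel '[[[0.05,-0.06,0.018,0,0],[0.05,-0.06,0.018,0,0],[0.05,-0.06,0.018,0,0],[0.05,-0.04,0.012,0,0],[0.05,0,0,0,0],[0.05,0.06,-0.018,0,0],[0.05,0,0,0.3,0],[0.05,0,0,0.6,0],[0.05,0,0,0.8,0],[0.05,0,0,0.8,0]]]'; python3 -m handwheel '[[[-0.4,0,0,0,-1],[-0.4,0,0,0,-1],[-0.4,0,0,0,-1],[-0.4,0,0,0,-1],[-0.4,0,0,0,-1],[-0.4,0,0,0,-1],[-0.4,0,0,0,-1],[-0.4,0,0,0,-1],[-0.4,0,0,0,-1],[-0.4,0,0,0,-1]]]';  python3 -m handwheel '[[[-0.4,0,0,0,-1],[-0.4,0,0,0,-0.25],[-0.4,0,0,0,0],[-0.4,0,0,0,0]]]'
python3 -c "
from h import *
snap('wrist','w2')"
```

```text
time_s: 5.75
eef_pos: [502.2, -164.6, 140.7]
ee_rot: [-0.0, 0.143, 0.99, 0.0]
force: [0.9, 0.7, 0.3]
grip_width: 0.476
grip_force: 0.0
time_s: 6.75
eef_pos: [502.5, -164.7, 139.3]
ee_rot: [0.0, 0.747, 0.664, 0.0]
force: [-0.1, 0.0, 0.5]
grip_width: 0.701
grip_force: 0.0
time_s: 7.15
eef_pos: [502.4, -164.7, 139.3]
ee_rot: [0.0, 0.8, 0.599, 0.0]
force: [0.3, -0.3, -0.8]
grip_width: 0.694
grip_force: 0.0
```

View pics/w2.png

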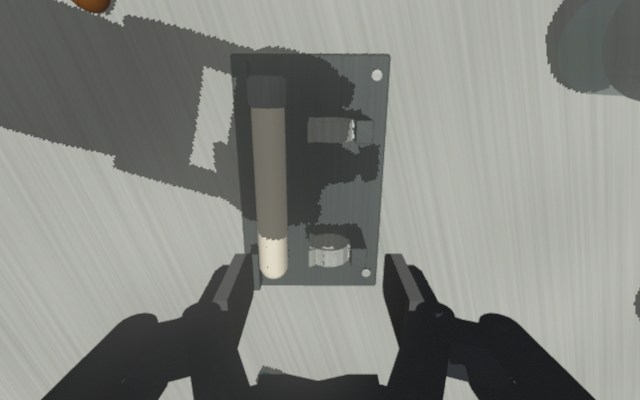

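The tube is out of the clips and lies on the plate, with the cap end at (266,77) and the round end at (273,279).

Run:
```python
from h import *
ex=np.array([np.cos(.286),-np.sin(.286)]);ey=np.array([np.sin(.286),np.cos(.286)]);o=np.array([512.2,-167.2])
a,b=[ray('w2',*p,20.5)[:2] for p in [(266,77),(273,279)]]
for w in (a,b,(a+b)/2): print(w.round(1),((w-o)@ex).round(1),((w-o)@ey).round(1))
d=a-b; print(np.hypot(*d),np.arctan2(d[0],d[1]))
```

```text
[491.5 -73.1] -46.4 84.5
[ 442.5 -233.7] -48.2 -83.4
[ 467.  -153.4] -47.3 0.5
167.91862699551038 0.2965802764703137
```

```bash
python3 -m handwheel '[[[-0.4,-0.35,0.11,-0.2,0],[-0.4,-0.35,0.11,-0.6,0],[-0.4,0,0,-0.6,0],[-0.4,0,0,-0.5,0],[-0.4,0,0,-0.4,0],[-0.4,0,0,-0.2,0],[-0.4,0,0,-0.04,0],[-0.4,0,0,0,0],[-0.4,0,0,0,0]]]'
```

```text
time_s: 8.1
eef_pos: [467.8, -153.9, 13.2]
ee_rot: [0.001, 0.801, 0.599, 0.0]
force: [0.3, 0.1, -0.6]
grip_width: 0.699
grip_force: 0.0
```

```bash
python3 -m handwheel '[[[0.2,0,0,0,0],[0.4,0,0,0,0],[0.6,0,0,0,0],[1,0,0,0,0],[1,0,0,0,0],[1,0,0,0,0],[1,0,0,0,0]]]' 50;  python3 -m handwheel '[[[1,0,0,0.1,0],[1,0,0,0.2,0],[1,0,0,0.5,0],[1,0,0,0.8,0],[1,0,0,0.8,0],[1,0,0,0.8,0],[1,0,0,0.2,0],[1,0,0,0,0]]]'
```

```text
time_s: 8.8
eef_pos: [467.4, -153.7, 12.8]
ee_rot: [0.0, 0.801, 0.599, 0.0]
force: [-1.5, -0.1, 5.4]
grip_width: 0.273
grip_force: 48.8
time_s: 9.6
eef_pos: [467.7, -153.9, 184.0]
ee_rot: [0.002, 0.801, 0.599, 0.001]
force: [0.3, 0.6, -0.7]
grip_width: 0.272
grip_force: 49.2
```

```bash
python3 -m handwheel '[[[1,0.1,0.4,0,0.5],[1,0.15,0.7,0,0.5],[1,0.2,0.8,0,0.4],[1,0.2,0.8,0,0.4],[1,0.2,0.8,0,0.1],[1,0.2,0.8,0,0],[1,0.2,0.8,0,0],[1,0.2,0.7,0,0],[1,0.1,0.42,0,0],[1,0,0.2,0,0]]]';python3 -m handwheel '[[[1,0,0,0,0],[1,0,0,-0.4,0],[1,0,0,-0.4,0],[1,0,0,0,0],[1,0,0,0,0]]]'
python3 -c "
from h import *
snap('wrist','w3');i=snap('top','t3')['img'][140:230,220:400];cv2.imwrite('pics/t3c.png',cv2.resize(i,(720,360),interpolation=cv2.INTER_CUBIC))"
```

```text
time_s: 10.6
eef_pos: [544.1, 169.0, 180.3]
ee_rot: [-0.001, 0.714, 0.7, -0.001]
force: [0.1, -0.6, -0.4]
grip_width: 0.274
grip_force: 49.2
time_s: 11.1
eef_pos: [544.7, 166.4, 142.6]
ee_rot: [-0.0, 0.715, 0.699, -0.0]
force: [0.2, 0.3, -0.5]
grip_width: 0.272
grip_force: 49.2
```

View pics/w3.png

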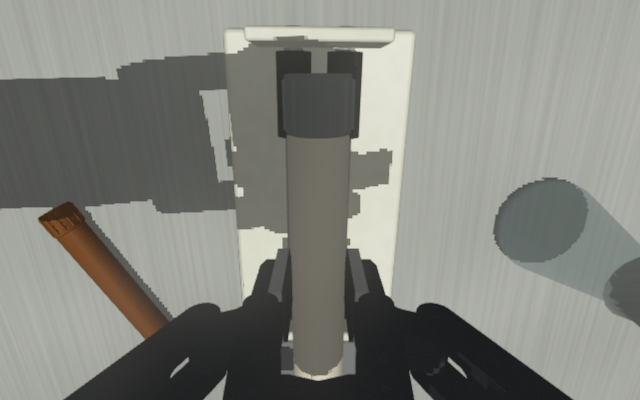

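The sleeves at the far end span columns 277–361, centred at 319. The tube is also centred at 319 along its length, so it lines up with the valley.

Run:
```python
from h import *
for p,z in [((319,52),64),((319,136),66),((318.5,77),152),((319.5,370),152)]: print(ray('w3',*p,z).round(1))
for x in (200,110): print(proj('w3',[545+.028*0,166,z]) if 0 else '',end='')
a=ray('w3',319,43,75); m=np.array([545.1,167.1]); print('cheek inner top',a, a[:2]-m)
```

```text
[548.9 264.7  64. ]
[547.8 215.   66. ]
[548.2 250.  152. ]
[545.8 112.3 152. ]
cheek inner top [548.93420593 268.64359467  75.        ] [  3.83420593 101.54359467]
```

```bash
python3 -m handwheel '[[[1,0,0,-0.3,0],[1,0,0,-0.4,0],[1,0,0,-0.4,0],[1,0,0,-0.2,0],[1,0,0,-0.1,0],[1,0,0,-0.06,0],[1,0,0,-0.04,0],[1,0,0,-0.02,0],[1,0,0,0,0],[1,0,0,0,0]]]'
```

```text
time_s: 12.2
eef_pos: [544.9, 167.4, 66.6]
ee_rot: [0.0, 0.714, 0.7, 0.0]
force: [0.7, -0.0, -1.3]
grip_width: 0.272
grip_force: 49.2
```

```bash
python3 -m handwheel '[[[1,0,0,-0.02,0],[1,0,0,-0.02,0],[1,0,0,-0.01,0],[1,0,0,0,0]]]'; python3 -m handwheel '[[[0.4,0,0,0,0],[0.35,0,0,0,0],[0.3,0,0,0,0],[0.2,0,0,0,0],[0,0,0,0,0],[-0.2,0,0,0,0],[-0.2,0,0,0,0]]]'
python3 -c "
from h import *
snap('wrist','w4')"
```

```text
time_s: 12.6
eef_pos: [544.9, 167.4, 65.1]
ee_rot: [0.0, 0.714, 0.7, 0.0]
force: [-5.3, 0.5, 12.0]
grip_width: 0.272
grip_force: 50.4
time_s: 13.3
eef_pos: [544.8, 167.4, 63.8]
ee_rot: [-0.0, 0.714, 0.7, -0.0]
force: [0.3, 0.4, -1.3]
grip_width: 0.6
grip_force: 0.0
```

View pics/w4.png

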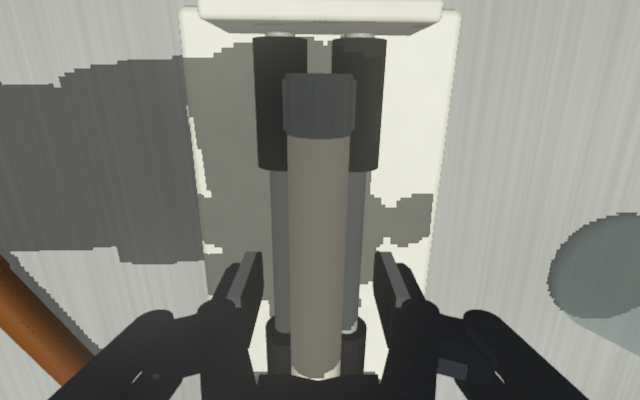

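The tube lies in the valley between the rollers and the pads are clear of it. Next I'll retreat and throw the lever.

```bash
python3 -m handwheel '[[[-0.2,0,0,0.2,0],[-0.2,0,0,0.4,0],[-0.2,0,0,0.8,0],[-0.2,0,0,0.8,0],[0,0,0,0.4,0],[1,-0.3,-0.6,0,0],[1,-0.4,-0.8,0,0],[1,-0.4,-0.8,0,0],[1,-0.3,-0.6,0,0],[1,0,-0.2,0,0]]]' 30; python3 -m handwheel '[[[1,0,0,0,0],[1,0,0,-0.4,0],[1,0,0,-0.6,0],[1,0,0,-0.6,0],[1,0,0,-0.3,0],[1,0,0,-0.1,0],[1,0,0,0,0],[1,0,0,0,0]]]'
python3 -c "
from h import *
snap('wrist','w5')"
```

```text
time_s: 14.35
eef_pos: [473.6, 15.4, 194.8]
ee_rot: [0.0, 0.715, 0.699, 0.0]
force: [1.7, 0.3, -0.8]
grip_width: -0.0
grip_force: 0.0
time_s: 15.15
eef_pos: [475.5, 17.7, 94.7]
ee_rot: [0.001, 0.714, 0.7, 0.0]
force: [-0.1, 0.2, -0.0]
grip_width: -0.002
grip_force: 0.0
```

View pics/w5.png

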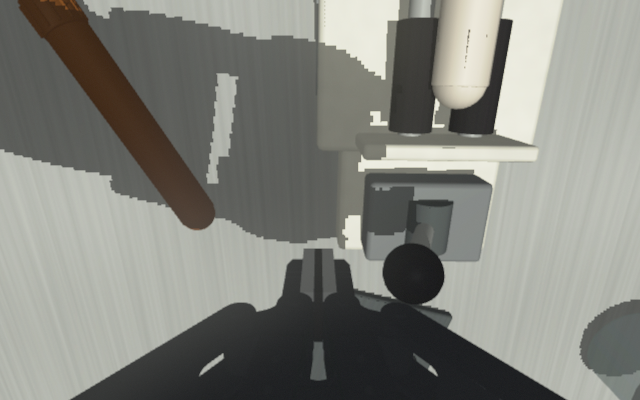

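The fingers stand beside the ball at (413,273), on its -x side and in line with it in y, so I can push it to +x.

```bash
python3 -m handwheel '[[[1,0.2,0,0,0],[1,0.15,0,0,0],[1,0.15,0,0,0],[1,0.15,0,0,0],[1,0.15,0,0,0],[1,0.15,0,0,0],[1,0.12,0,0,0],[1,0.1,0,0,0],[1,0,0,0,0]]]'; python3 -m handwheel '[[[1,0.06,0,0,0],[1,0.06,0,0,0],[1,0,0,0,0]]]'
```

```text
time_s: 16.1
eef_pos: [533.8, 17.4, 93.7]
ee_rot: [0.0, 0.715, 0.7, 0.0]
force: [-0.2, 0.5, 0.1]
grip_width: 0.004
grip_force: 0.0
time_s: 16.4
eef_pos: [539.5, 17.4, 93.8]
ee_rot: [0.0, 0.714, 0.7, 0.0]
force: [0.0, 0.8, 0.1]
grip_width: 0.0
grip_force: 0.1
```

```bash
python3 -m handwheel '[[[1,0.05,0,0,0],[1,0.05,0,0,0],[1,0,0,0,0]]]'
python3 -c "
from h import *
snap('wrist','w6')"
```

```text
time_s: 16.7
eef_pos: [542.3, 17.5, 93.5]
ee_rot: [-0.002, 0.714, 0.7, -0.002]
force: [-12.0, -1.4, 6.4]
grip_width: 0.0
grip_force: 6.5
```

View pics/w6.png

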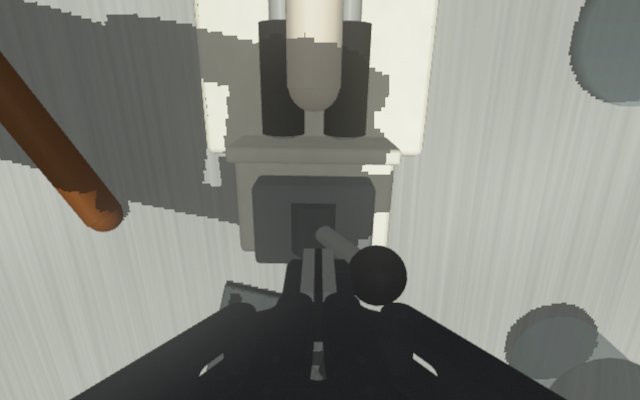

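The lever now leans to +x with the ball at (378,275), and the 12 N reading means it is against its stop. I'll back off and check.

```bash
python3 -m handwheel '[[[1,-0.2,0,0,0],[1,-0.4,0,0,0],[1,-0.4,0,0.2,0],[1,-0.6,0,0.8,0],[1,-0.6,-0.4,0.8,0],[1,-0.6,-0.8,0.4,0],[1,-0.4,-0.8,0,0],[1,0,-0.8,0,0],[1,0,0,0,0],[1,0,0,0,0]]]'
python3 -c "
from h import *
i=snap('top','t7')['img'][140:230,220:400];cv2.imwrite('pics/t7c.png',cv2.resize(i,(720,360),interpolation=cv2.INTER_CUBIC))"
```

```text
time_s: 17.75
eef_pos: [388.6, -118.8, 199.7]
ee_rot: [0.0, 0.715, 0.699, 0.0]
force: [0.6, 0.1, 0.1]
grip_width: 0.001
grip_force: 0.0
```

View pics/t7c.png

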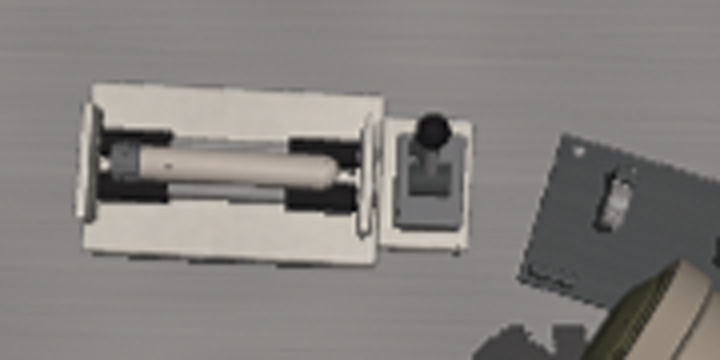

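The tube lies in the valley between the cheeks, from (110,158) to (340,172), and the ball is at the far end of its swing, at (432,131).

Run:
```python
from h import *
f=lambda u,v,z: ray('t7',220+(u+.5)/4-.5,140+(v+.5)/4-.5,z).round(1)
print('ball',f(432,131,105),'tube',f(110,158,72),f(340,172,72))
print(ctrl.finish_job())
```

```text
ball [569.4  17.6 105. ] tube [550.2 253.3  72. ] [542.9  84.2  72. ]
the job is handed in; nothing more can be done
None
```

The tube is out of its clips and lies in the roller valley, and the lever is over at its on stop. My last top view confirmed both before I handed the job in at about 18 s; no verdict came back.

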